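# Set the filter panel to dry and hold the service flap at its mark

## Robot

A 6-joint arm with a two-finger parallel gripper is mounted at the origin on the work surface. World frame = base frame: x ahead of the robot, y to its left, z up, the work surface at z = 0. Lengths are in m, angles in degrees, forces in N, time in s.
With the tool pointing down it reaches from about 0.35 to 0.85 m from the base axis. Payload 8.1 kg.
Tool frame: the origin (TCP) lies on the centre line of the jaws, within the pads' length; the fingertips stand 25 mm ahead of it and the grasp point (between the pads) lies 6 mm ahead of it; z points along the fingers, y is the direction in which the jaws open and shut (so a half turn about z gives the same grasp; the last joint's range is limited). The gripper opens to 93 mm and grips with 3 to 60 N. Pads are 15 mm wide; open, the fingers measure 128 mm over their backs; the gripper's body (75 mm by 188 mm) begins 65 mm behind the grasp point.
Start: joints at [68.388, 7.471, 85.268, -0, 87.261, -4.893], TCP at [0.173, 0.575, 0.244] pointing down, gripper open.
Joint ranges: [-169.43, 169.43], [-51.17, 129.36], [1.28, 143.12], [-76.62, 256.62], [0, 156.53], [-152.29, 152.29]. Speed limits (degrees/s): [136.94, 136.94, 159.86, 180, 180, 180].

## Interface

Orientations are given as [roll, pitch, yaw] about the fixed x, y, z axes, in that order (R = Rz(yaw) Ry(pitch) Rx(roll)).
In Python, from plant import manip gives the robot as it stands. The module is installed in compiled form; this text tells all that it offers.
- The arm moves only by the shell command python3 -m inch 'ROWS' [FORCE]. ROWS is JSON, a list of rows, each a list of 7 numbers: the shift along the tool's x, y, z in m, then the turn, a rotation vector about the tool's x, y, z in rad, then the finger opening in m, from 0 to 0.093. A call has 1 to 8 rows; each row shifts and turns the commanded pose from where the row before left it, along the tool's axes as they then stand; what a row does not reach is not made up. A row lasts 1/10 s, in which the tool goes at most 50 mm and 8.59 degrees, less where a joint would pass 70% of its speed; a pose out of reach is approached as far as the arm can. A call with a gripper value outside its range is refused whole. The fingers move at their own pace and stop on an object; FORCE is the grip in N (left out, the last holds). Time passes only in rows, so rows that do not move let the fingers close. It gives the time, the measured TCP pose, the force and the opening at its end, in the units of the state.
- manip.get_state(): the state, without advancing time (a new reading comes with each control period).
- manip.read_camera(name): name is "scene" or "top" or "wrist"; returns a dict with "image" (400x640x3 uint8, red, green, blue), "depth" (400x640 float32, m along the optical axis (not along the pixel's ray), 0 where there is no reading), "camera_matrix" (3x3 intrinsics, pixels), "R" (3x3) and "t" (3): a world point X has camera coordinates R X + t; the wrist camera has in their place "mount" (4x4, takes a point from camera to tool coordinates, whose origin is the TCP and whose axes are the flange's). Camera axes: x right, y down, z forward; pixel columns grow to the right and rows downward; lengths in m; the calibration is good to about 2 mm. The wrist camera is an equidistant fisheye: a pixel r from the principal point sees the ray r / f radians off the axis. A picture is of the moment at which its call begins: read the wrist's pose just before it.
- manip.finish_job(): hands the job in, once; it reports no verdict.
Trained networks look in a picture, given as the dict that the camera call returned (one of the last four; its "shot" number tells which), for a name from the list of things; names that differ only in an ending like _2 or _b are one class to them, and where a whole thing is asked for, a point or a joint stands for the part that bears it (a point fixed in the world has none). Each returns a list of dicts, best first, with "conf" (0 to 1); they miss things now and then, are a little off and sometimes report something else, mostly with a low value. They report only what shows in the picture. A call takes as long as a camera call.
- manip.boxes_of(picture, label): "location" ([x, y, z] in m, in world coordinates, good to about 4 mm: the middle of the surface that is visible of it).
- manip.silhouettes(picture, label): "pixels" (400x640 bool, what is visible of it).
- manip.tip_of(picture, label): "location" ([x, y, z] in m, in world coordinates, good to about 4 mm: a listed point, or the origin of a listed thing).
The state is a dict: "time": time; "joint_positions": joint angles; "qvel": joint speeds; "joint_efforts": joint torques, N m; "eef_pos": TCP position; "eef_rot": TCP orientation; "contact_force": force on the tool from outside, world axes, zero at the start; "torque": the same for the moment, N m; "grip_width": finger opening in m.
Only numpy, scipy, OpenCV 4.12 (cv2) and the standard library are available. Lean on these libraries where they do the work, as an engineer would, in place of code of your own. Each camera call takes 0.05 s, during which the arm holds its last target.

## Task

Service the video processor: draw the filter panel up out of its slot and set it on the drying rest, foot on the base behind the front lip, leaning back against the bar, and let it go. Then lift the service flap by its handle until it lies in line with the pointer beside it, and finish while holding it there with the gripper - do not let go, it would fall shut. Leave the pointer and everything else on the table where they are.

Things in the scene. Friction and masses are not known exactly. Their poses are not given: they have to be found in the camera images.
- processor: White box-shaped video processor, fixed, 300 (x) x 360 (y) x 120 mm tall; origin at the centre of its underside, +x to its back, +y to its left seen from the robot; turned up to 0.25 rad. Slot for the panel in the right of its top: 18 x 116 mm, centred 60 mm in front of and 95 mm right of the origin, floor 30 mm above the table. The hinged flap lies on the left of its top.
- panel: Flat upright grey filter panel: 14 mm thick (its x), 110 mm wide (its y), 160 mm tall (its z), about 0.18 kg, the same on both faces; origin at the centre of its bottom edge. It starts in the processor's slot with its upper 70 mm showing, 2 mm of play front and back; lift it 90 mm straight up to free it.
- panel_top (a point): Centre of the filter panel's top edge, 160 mm above its bottom edge.
- rest: Metal drying rest, fixed; origin at the centre of its underside, +x its back. Base 120 (x) x 150 (y) x 8 mm. Front lip: rear face 40 mm in front of the origin, top 22 mm above the table. Level bar along y, 10 mm thick, 130 mm long, axis 10 mm behind the origin, 83 mm above the table, on legs. A panel with its foot against the lip and its back on the bar leans back 0.4 rad.
- flap_hinge (a point): Middle of the hinge axis, at the rear edge of the bare aluminium service flap (174 (x) x 150 (y) x 6 mm, about 0.35 kg), which lies on the processor and swings its front edge up. Axes turn with the flap: -x runs along it to its front edge, 180 mm away; +y along the hinge.
- flap (a joint): Opening angle of the flap, rad: 0 shut (level), grows as the front edge swings up, stop at 1.35. It swings freely and falls shut when let go.
- bar_mid (a point): Middle of the flap's handle, on its axis: a round steel bar 12 mm thick, 100 mm long, parallel to the hinge, 155 mm in front of the hinge and 43 mm above it (40 mm above the flap's upper face) when shut, on legs at its two ends.
- pointer (a joint): Angle at which the pointer is set, on the same scale as the flap's angle: 0 level, about 0.6 to 1.0 rad at the start. Very stiff: it stays where it is set.
- pointer_tip (a point): Ball at the free end of the pointer: a thin dark rod 180 mm long that turns about the flap's hinge axis, 13 mm to the left of the flap's left edge; the rod shows the angle the flap must have. Axes as the flap's: -x runs along the rod to this ball.
- bottle: Bystander: white bottle, 52 mm across, 110 mm tall; to be left alone.
- bowl: Bystander: steel bowl, 110 mm across, 45 mm tall; to be left alone.
- tape: Bystander: paper tape ring, 70 mm across, 20 mm tall; to be left alone.
- carton: Bystander: cardboard carton 60 x 90 x 30 mm; to be left alone.
- brush: Bystander: cleaning brush lying on the table; to be left alone.
- cap: Bystander: black disc cap, 44 mm across, 16 mm tall, lying on the processor's top behind the panel's slot; to be left alone.
- cup: Bystander: white cup, 70 mm across, 70 mm tall; to be left alone.

How it is judged:
By the outcome, as a careful person would: the job done as asked, in the order asked, and still so for the second after the job is handed in, while the arm keeps its last pose, push and grip.
It also fails if it takes over 51 s, if anything falls off the work surface, if the arm or the gripper's body presses on something with over 40 N, if the wrist force passes 120 N, or if a joint passes its speed limit or range.

## Working session

There is one attempt and no reset: what is moved stays moved. The work goes in short steps, Python scripts to look and compute and a shell command to move; the robot and the scene stay as the last step left them, time stands still between calls to the robot, and variables do not carry over. Pictures are saved under pics/ and viewed, and the job is handed in when it is done.

```bash
mkdir -p pics; ls; cat > h.py <<'E'
import numpy as np, cv2, json
from plant import manip
from scipy.spatial.transform import Rotation as Ro
def save(n,p): cv2.imwrite('pics/'+n,p['image'][:,:,::-1])
def world(p,u,v,d=None):
    K=p['camera_matrix']; d=p['depth'][v,u] if d is None else d
    c=np.stack([(u-K[0,2])/K[0,0]*d,(v-K[1,2])/K[1,1]*d,d*np.ones_like(d)],-1)
    return (c-p['t'])@p['R']
def pose():
    s=manip.get_state(); return np.array(s['eef_pos']),Ro.from_euler('xyz',s['eef_rot'],degrees=True).as_matrix(),s
E
python3 - <<'E'
from h import *
print(manip.get_state())
for n in ['scene','top']:
    p=manip.read_camera(n); save(n+'0.png',p)
    print(n,p['t'],p['R'].round(3).tolist())
    for l in ['processor','panel','panel_top','rest','flap_hinge','bar_mid','pointer_tip','bottle','bowl','tape','carton','brush','cap','cup']:
        r=manip.tip_of(p,l)[:2]
        print(l,[(np.round(a['location'],4).tolist(),round(a['conf'],2)) for a in r])
E
```

```text
pics
{'time': 0.0, 'joint_positions': array([ 6.83877221e+01,  7.51593058e+00,  8.53297762e+01,  2.40175779e-03,
        8.72618545e+01, -4.89347203e+00]), 'qvel': array([-0.0810581 ,  0.04918717, -0.03089342, -0.05886605,  0.0175239 ,
       -0.00728   ]), 'joint_efforts': array([ 2.19823050e-04, -5.59864318e+01, -4.91738105e+01,  7.67602259e-02,
        3.59794346e-02, -9.35649041e-05]), 'eef_pos': array([0.17237696, 0.57415026, 0.24257408]), 'eef_rot': array([-1.79893035e+02, -1.15653935e-02,  1.63281066e+02]), 'contact_force': array([ 0.58205801, -0.86375998,  0.92967849]), 'torque': array([-0.03103939,  0.00578282, -0.0329104 ]), 'grip_width': 0.0925715800649678}
scene [-0.46502855 -0.08473361  1.3831828 ] [[0.732, 0.682, 0.002], [0.423, -0.451, -0.786], [-0.535, 0.576, -0.618]]
processor [([0.605, 0.107, -0.0016], 0.9), ([0.5519, 0.0036, 0.1875], 0.74)]
panel []
panel_top [([0.5543, 0.0039, 0.1881], 0.96), ([0.542, 0.2624, 0.2748], 0.69)]
rest [([0.5065, -0.3066, 0.0015], 0.84)]
flap_hinge [([0.6518, 0.1861, 0.1206], 0.93), ([0.7162, -0.3104, 0.0051], 0.3)]
bar_mid [([0.4995, 0
[... 538 characters left out ...]
0009], 0.75)]
panel [([0.5563, 0.002, 0.0345], 0.78)]
panel_top [([0.5552, 0.0029, 0.1903], 0.79)]
rest [([0.5028, -0.3007, 0.0037], 0.66)]
flap_hinge [([0.6518, 0.1884, 0.1237], 0.88)]
bar_mid [([0.5016, 0.1674, 0.1675], 0.83), ([0.6502, 0.1895, 0.1221], 0.51)]
pointer_tip [([0.5453, 0.2676, 0.2755], 0.67), ([0.348, -0.1422, 0.0004], 0.39)]
bottle [([0.744, -0.1697, -0.0028], 0.86)]
bowl [([0.7188, -0.3115, 0.0011], 0.64)]
tape [([0.3523, -0.1421, -0.0005], 0.51)]
carton [([0.3272, 0.2286, -0.0021], 0.78), ([0.7433, -0.1683, -0.0007], 0.32)]
brush [([0.3218, -0.3387, -0.0026], 0.57)]
cap [([0.721, 0.0166, 0.1193], 0.71), ([0.5568, 0.0037, 0.1914], 0.24)]
cup [([0.428, 0.476, -0.004], 0.78)]
```

View pics/scene0.png

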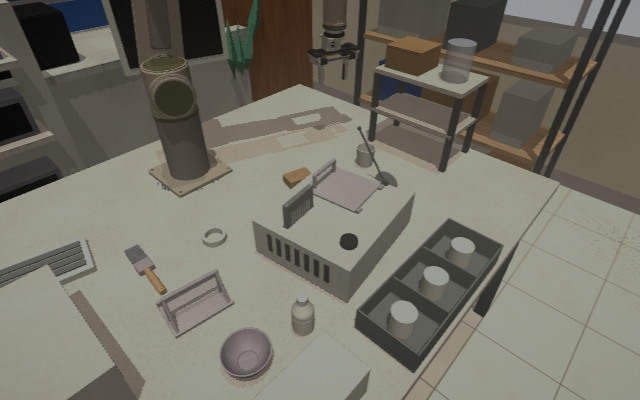

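View pics/top0.png

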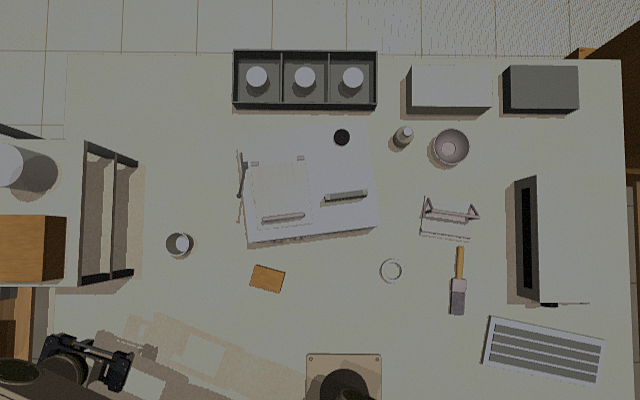

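The scene view shows the processor in the middle, with the panel at (300,208), the flap bar at about (325,170), the rest at (195,305) and the pointer from (360,128) to (385,185). Next I'll get the yaws from depth.

```bash
python3 - <<'E'
from h import *
def rect(P): 
    (c,s,a)=cv2.minAreaRect((P[:,:2]*1000).astype(np.float32)); return np.round(c,1),np.round(s,1),round(a,2)
for n in ['top','scene']:
    p=manip.read_camera(n)
    S={}
    for l in ['processor','panel','rest','bar_mid','pointer_tip']:
        r=manip.silhouettes(p,l)
        if not r: print(n,l,'none'); continue
        m=r[0]['pixels']&(p['depth']>0); v,u=np.nonzero(m); P=world(p,u,v); S[l]=P
        print(n,l,r[0]['conf'],len(P),P.min(0).round(3),P.max(0).round(3))
    np.savez(f'{n}.npz',**S)
    if 'processor' in S:
        P=S['processor']; Q=P[abs(P[:,2]-.12)<.006]; print('proc top',rect(Q))
    if 'panel' in S:
        P=S['panel']; Q=P[abs(P[:,2]-.19)<.006]; print('panel top',rect(Q),Q.mean(0),len(Q))
    if 'rest' in S:
        P=S['rest']; Q=P[P[:,2]>.078]; print('bar',rect(Q),Q.mean(0),len(Q))
        c=Q.mean(0);w=np.linalg.svd(Q[:,:2]-c[:2])[2][0];print('bardir',w,np.ptp((Q[:,:2]-c[:2])@w))
        Q=P[P[:,2]<.025]; print('base',rect(Q),Q.mean(0),len(Q))
    if 'bar_mid' in S:
        P=S['bar_mid']; Q=P[P[:,2]>.155]; print('handle',rect(Q),Q.mean(0),len(Q)); print('flap',rect(P[P[:,2]<.14]))
E
```

```text
top processor 0.62 14123 [ 0.43  -0.099 -0.007] [0.804 0.319 0.282]
top panel 0.58 289 [ 0.541 -0.049  0.041] [0.568 0.055 0.196]
top rest 0.58 2177 [ 0.434 -0.408 -0.006] [ 0.57  -0.224  0.093]
top bar_mid 0.77 3534 [0.466 0.092 0.117] [0.655 0.259 0.177]
top pointer_tip 0.7 107 [0.537 0.255 0.119] [0.647 0.28  0.282]
proc top (array([602.3, 105.4]), array([301. , 360.3]), 7.77)
panel top (array([555.2,   3.7]), array([ 14.6, 104.2]), 7.86) [0.55392468 0.00524541 0.18996536] 202
bar (array([ 512.7, -308.3]), array([138.6,  11.7]), 82.95) [ 0.5125339  -0.30772976  0.0865888 ] 178
bardir [0.13476375 0.99087776] 0.13864635589839092
base (array([ 501.8, -317.3]), array([176.3, 125. ]), 82.29) [ 0.49998317 -0.30572998  0.00874274] 1911
handle (array([497.6, 165.9]), array([ 11.8, 109.5]), 7.84) [0.49734485 0.16636256 0.17053343] 193
flap (array([560. , 175.8]), array([176.4, 150.7]), 7.75)
scene processor 0.98 13400 [ 0.247 -0.095 -0.005] [0.778 0.68  0.279]
scene panel 0.58 820 [ 0.475 -0.054  0.109] [0.573 0.112 0.192]
scene rest 0.84 2787 [ 0.445 -0.389 -0.001] [ 0.575 -0.227  0.091]
scene bar_mid 0.71 303 [ 0.318 -0.178 -0.001] [ 0.387 -0.11   0.023]
scene pointer_tip 0.47 59 [0.543 0.254 0.119] [0.651 0.282 0.278]
proc top (array([603.1, 105.3]), array([303.5, 364.2]), 7.87)
panel top (array([558.2,   2.5]), array([ 16.9, 110.6]), 8.41) [0.55938266 0.00079893 0.18875132] 196
bar (array([ 517.2, -309.1]), array([139.7,  12.3]), 81.38) [ 0.51722519 -0.31353534  0.08497295] 280
bardir [-0.13908958 -0.9902798 ] 0.13972344311728327
base (array([ 512.1, -309.1]), array([150.7, 111.8]), 81.15) [ 0.51601758 -0.31191877  0.00797283] 2287
handle (array([0., 0.]), array([0., 0.]), 0.0) [nan nan nan] 0
flap (array([ 352.4, -143.4]), array([62. , 69.8]), 56.4)<stdin>:22: RuntimeWarning: Mean of empty slice.
  ret = um.true_divide(
```

```bash
cat >> h.py <<'E'
PY=np.deg2rad(7.8); RY=np.deg2rad(-7.9)
def down(yaw_obj,tilt=0):
    # tool x=obj +y, tool y=obj +x, tool z=down; then lean back by tilt about obj y
    B=np.array([[0,1,0],[1,0,0],[0,0,-1.]]) .T
    return Ro.from_euler('z',yaw_obj).as_matrix()@Ro.from_euler('y',tilt).as_matrix()@B
def delta(tp,tR):
    p,R,s=pose()
    print('t',round(s['time'],2),'pos',p.round(4),'F',s['contact_force'].round(1),'w',round(s['grip_width'],4),'j',s['joint_positions'].round(1))
    print('shift tool',(R.T@(np.array(tp)-p)).round(4),' in target axes',(tR.T@(np.array(tp)-p)).round(4),'rot',Ro.from_matrix(R.T@tR).as_rotvec().round(4))
E
python3 -m inch '[[0,0,-0.015,0,0,0.143,0.093],[0,0,-0.015,0,0,0.143,0.06],[0,0,-0.015,0,0,0.143,0.06],[0,0,-0.015,0,0,0.143,0.06],[0,0,-0.015,0,0,0.143,0.06],[0,0,-0.015,0,0,0.143,0.06],[0,0,-0.015,0,0,0.143,0.06],[0,0,-0.015,0,0,0.143,0.06]]' 30
python3 -c "
from h import *
delta([.556,.0035,.36],down(PY))"
```

```text
time: 2.9
eef_pos: [0.1726, 0.5746, 0.3642]
eef_rot: [-180.0, 0.0, 97.4]
contact_force: [1.0, 0.5, 0.4]
grip_width: 0.0601
t 2.9 pos [0.1726 0.5746 0.3642] F [1.  0.5 0.4] w 0.0601 j [68.4  6.5 73.9  0.  99.6 61. ]
shift tool [-0.6157  0.3067  0.0042]  in target axes [-0.6179  0.3024  0.0042] rot [-0.     0.    -0.007]
```

```bash

python3 -m inch '[[-0.0385,0.019,0,0,0,0.007,0.06],[-0.0385,0.019,0,0,0,0,0.06],[-0.0385,0.019,0,0,0,0,0.06],[-0.0385,0.019,0,0,0,0,0.06],[-0.0385,0.019,0,0,0,0,0.06],[-0.0385,0.019,0,0,0,0,0.06],[-0.0385,0.019,0,0,0,0,0.06],[-0.0385,0.019,0,0,0,0,0.06]]'
python3 -m inch '[[-0.0385,0.019,0,0,0,0,0.06],[-0.0385,0.019,0,0,0,0,0.06],[-0.0385,0.019,0,0,0,0,0.06],[-0.0385,0.019,0,0,0,0,0.06],[-0.0385,0.019,0,0,0,0,0.06],[-0.0385,0.019,0,0,0,0,0.06],[-0.0385,0.019,0,0,0,0,0.06],[-0.03,0.015,0,0,0,0,0.06]]'
python3 - <<'E'
from h import *
delta([.556,.0035,.166],down(PY))
p,R,s=pose()
w=manip.read_camera('wrist'); save('w1.png',w)
print(w['camera_matrix'],w['mount'])
r=manip.tip_of(w,'panel_top'); print(r[:2])
E
```

```text
time: 3.7
eef_pos: [0.3635, 0.2872, 0.3639]
eef_rot: [180.0, -0.0, 97.3]
contact_force: [0.6, 0.9, 0.0]
grip_width: 0.06
time: 4.5
eef_pos: [0.5488, 0.0083, 0.3635]
eef_rot: [180.0, 0.0, 97.3]
contact_force: [-0.2, -0.2, 0.5]
grip_width: 0.0598
t 4.5 pos [0.5488 0.0083 0.3635] F [-0.2 -0.2  0.5] w 0.0598 j [ -4.5  -1.5  82.2  -0.   99.3 -11.7]
shift tool [-0.0056  0.0065  0.1975]  in target axes [-0.0057  0.0065  0.1975] rot [ 0.0001  0.0003 -0.0093]
[[309.70691629   0.         321.34760579]
 [  0.         309.70691629 198.08558827]
 [  0.           0.           1.        ]] [[-8.81266607e-05 -9.57061806e-01 -2.89883928e-01  8.13590904e-02]
 [ 9.99999656e-01  1.54637455e-04 -8.14547512e-04  1.43859872e-04]
 [ 8.24399226e-04 -2.89883900e-01  9.57061463e-01 -1.41533545e-01]
 [ 0.00000000e+00  0.00000000e+00  0.00000000e+00  1.00000000e+00]]
[{'location': [0.5557, -0.0, 0.1891], 'conf': 0.72}]
```

View pics/w1.png

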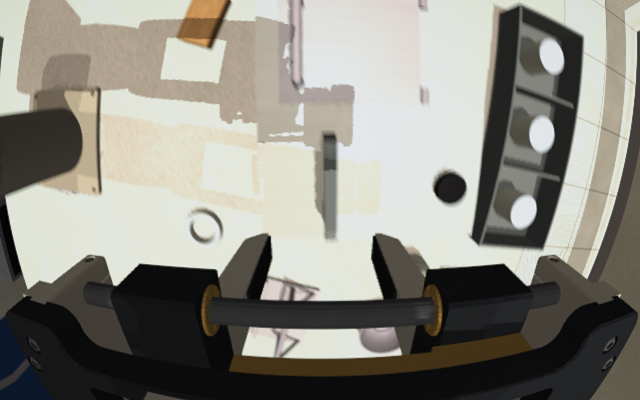

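The wrist view shows the panel edge-on at (330,185), between the jaws and parallel to them, with the slot side clear. I'll descend.

```bash

python3 -m inch '[[-0.003,0.003,0.02,0,0,-0.009,0.05],[-0.003,0.0035,0.03,0,0,0,0.05],[0,0,0.03,0,0,0,0.05],[0,0,0.03,0,0,0,0.05],[0,0,0.03,0,0,0,0.05],[0,0,0.02,0,0,0,0.05],[0,0,0.0,0,0,0,0.05]]'
python3 - <<'E'
from h import *
delta([.5555,.003,.166],down(PY))
E
```

```text
time: 5.3
eef_pos: [0.5527, 0.0064, 0.2]
eef_rot: [-179.7, -0.1, 97.9]
contact_force: [-0.8, -0.1, -0.5]
grip_width: 0.0502
t 5.3 pos [0.5527 0.0064 0.2   ] F [-0.8 -0.1 -0.5] w 0.0502 j [ -4.7   1.9  95.7   0.   82.7 -12.5]
shift tool [-0.0038  0.0025  0.034 ]  in target axes [-0.0037  0.0023  0.034 ] rot [-0.0061 -0.0016  0.0014]
```

```bash

python3 -m inch '[[-0.003,0.002,0.017,0,0,0,0.05],[0,0,0.017,0,0,0,0.05],[0,0,0,0,0,0,0.05],[0,0,0,0,0,0,0.0],[0,0,0,0,0,0,0.0],[0,0,0,0,0,0,0.0],[0,0,0,0,0,0,0.0],[0,0,0,0,0,0,0.0]]' 30
python3 - <<'E'
from h import *
delta([.5555,.003,.166],down(PY))
E
```

```text
time: 6.1
eef_pos: [0.5578, 0.0028, 0.1701]
eef_rot: [180.0, 0.0, 97.8]
contact_force: [-1.6, -1.2, 0.8]
grip_width: 0.0149
t 6.1 pos [0.5578 0.0028 0.1701] F [-1.6 -1.2  0.8] w 0.0149 j [ -5.    3.6  97.2   0.   79.2 -12.8]
shift tool [ 0.0005 -0.0022  0.0041]  in target axes [ 0.0005 -0.0022  0.0041] rot [0.0006 0.0001 0.0009]
```

```bash

python3 -m inch '[[0,0,-0.01,0,0,0,0],[0,0,-0.02,0,0,0,0],[0,0,-0.02,0,0,0,0],[0,0,-0.02,0,0,0,0],[0,0,-0.02,0,0,0,0],[0,0,-0.03,0,0,0,0],[0,0,-0.03,0,0,0,0],[0,0,0,0,0,0,0]]' 30
python3 - <<'E'
from h import *
# pre-place: tilt .35, foot origin at rest (-31,0,+60 above)
o=np.array([.505,-.307,0]); Rz=Ro.from_euler('z',RY).as_matrix()
R=down(RY,.0); foot=o+Rz@np.array([-.031,0,.17])
delta(foot-R[:,2]*.140,R)
p=manip.read_camera('scene'); save('s2.png',p)
E
```

```text
time: 6.9
eef_pos: [0.5594, 0.0026, 0.3255]
eef_rot: [179.5, 0.1, 97.8]
contact_force: [0.9, -0.5, -2.1]
grip_width: 0.0142
t 6.9 pos [0.5594 0.0026 0.3255] F [ 0.9 -0.5 -2.1] w 0.0142 j [ -5.   -0.4  85.   -0.   94.9 -12.8]
shift tool [-0.2909 -0.1261  0.015 ]  in target axes [-0.3142 -0.0423  0.0155] rot [0.0083 0.0007 0.2749]
```

View pics/s2.png

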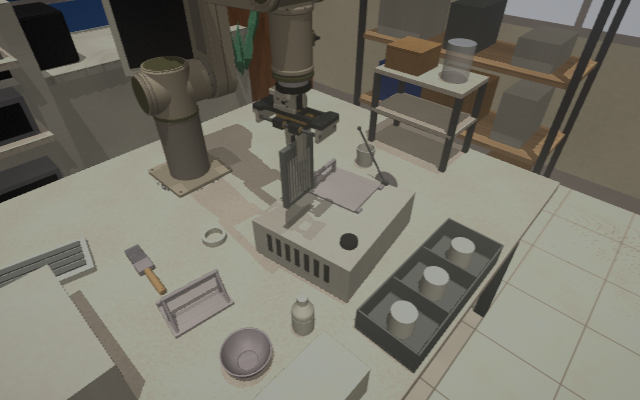

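The panel hangs free of the slot at (298,175), upright in the gripper. I'll carry it to above the rest.

```bash

python3 -m inch '[[-0.0364,-0.0158,0,0,0,0,0],[-0.0364,-0.0158,0,0,0,0,0],[-0.0364,-0.0158,0,0,0,0,0],[-0.0364,-0.0158,0,0,0,0,0],[-0.0364,-0.0158,0,0,0,0,0],[-0.0364,-0.0158,0,0,0,0,0],[-0.0364,-0.0158,0,0,0,0,0],[-0.0364,-0.0158,0,0,0,0,0]]'
python3 -m inch '[[0,0,0,0,0,0.092,0],[0,0,0,0,0,0.092,0],[0,0,0,0,0,0.091,0],[0,0,0,0,0,0,0]]'
python3 - <<'E'
from h import *
o=np.array([.505,-.307,0]); Rz=Ro.from_euler('z',RY).as_matrix()
R=down(RY,.35); foot=o+Rz@np.array([-.029,0,.08])
delta(foot-R[:,2]*.140,R)
for n in ['scene','top']:
    p=manip.read_camera(n); save(n+'3.png',p)
    r=manip.silhouettes(p,'panel')
    if r:
        m=r[0]['pixels']&(p['depth']>0); v,u=np.nonzero(m); P=world(p,u,v); np.save(n+'pan.npy',P); print(n,r[0]['conf'],len(P),P.min(0).round(3),P.max(0).round(3))
        w=np.linalg.svd(P-P.mean(0),full_matrices=False)[2]; print(w.round(3),P.mean(0).round(3))
    print(manip.tip_of(p,'panel')[:2],manip.tip_of(p,'rest')[:1])
E
```

```text
time: 7.75
eef_pos: [0.4708, -0.304, 0.3175]
eef_rot: [-179.9, -0.1, 97.8]
contact_force: [0.2, 1.2, -1.2]
grip_width: 0.0135
time: 8.15
eef_pos: [0.4714, -0.3027, 0.3176]
eef_rot: [-179.8, -0.1, 82.0]
contact_force: [-0.7, 0.6, -0.5]
grip_width: 0.0142
t 8.15 pos [ 0.4714 -0.3027  0.3176] F [-0.7  0.6 -0.5] w 0.0142 j [-37.9   0.4  85.    0.   94.8 -29.9]
shift tool [0.0003 0.0532 0.1059]  in target axes [0.0003 0.086  0.0815] rot [ 0.3473 -0.0019 -0.0017]
scene 0.6 3101 [ 0.079 -0.358 -0.004] [ 0.561 -0.072  0.382]
[[ 0.197 -0.249  0.948]
 [ 0.073  0.968  0.239]
 [-0.978  0.022  0.209]] [ 0.475 -0.307  0.253]
[{'location': [0.4749, -0.3005, 0.1793], 'conf': 0.84}] [{'location': [0.5064, -0.3065, 0.0022], 'conf': 0.59}]
top 0.64 321 [ 0.461 -0.359  0.008] [ 0.496 -0.246  0.342]
[[-0.024 -0.127 -0.992]
 [-0.155 -0.979  0.13 ]
 [-0.988  0.156  0.004]] [ 0.473 -0.266  0.281]
[{'location': [0.4708, -0.3009, 0.1811], 'conf': 0.92}, {'location': [0.3263, 0.2319, -0.0003], 'conf': 0.27}] [{'location': [0.5044, -0.3026, 0.0019], 'conf': 0.87}]
```

View pics/scene3.png

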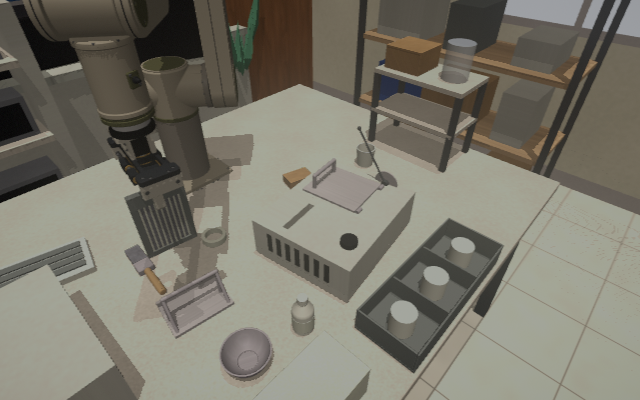

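```bash

python3 -m inch '[[0,0,0,0.116,0,0,0],[0,0,0,0.116,0,0,0],[0,0,0,0.116,0,0,0],[0,0.0215,0.02,0,0,0,0],[0,0.0215,0.02,0,0,0,0],[0,0.0215,0.02,0,0,0,0],[0,0.0215,0.02,0,0,0,0],[0,0,0,0,0,0,0]]'
python3 - <<'E'
from h import *
o=np.array([.5055,-.306,0]); Rz=Ro.from_euler('z',RY).as_matrix()
R=down(RY,.35)
for z in (.08,.025,.013):
  foot=o+Rz@np.array([-.031,0,z]); delta(foot-R[:,2]*.140,R)
p=manip.read_camera('scene'); save('s4.png',p)
E
```

```text
time: 9.35
eef_pos: [0.5245, -0.309, 0.2099]
eef_rot: [-159.7, -0.2, 82.2]
contact_force: [-1.1, -0.4, -2.8]
grip_width: 0.0139
t 9.35 pos [ 0.5245 -0.309   0.2099] F [-1.1 -0.4 -2.8] w 0.0139 j [-30.9  28.2  66.1  -7.9 104.4 -23.8]
shift tool [ 0.0004 -0.0026 -0.0007]  in target axes [ 0.0004 -0.0026 -0.0007] rot [-0.0043 -0.0028  0.0023]
t 9.35 pos [ 0.5245 -0.309   0.2099] F [-1.1 -0.4 -2.8] w 0.0139 j [-30.9  28.2  66.1  -7.9 104.4 -23.8]
shift tool [0.0002 0.0165 0.0509]  in target axes [0.0004 0.0162 0.0509] rot [-0.0043 -0.0028  0.0023]
t 9.35 pos [ 0.5245 -0.309   0.2099] F [-1.1 -0.4 -2.8] w 0.0139 j [-30.9  28.2  66.1  -7.9 104.4 -23.8]
shift tool [0.0002 0.0206 0.0621]  in target axes [0.0004 0.0204 0.0622] rot [-0.0043 -0.0028  0.0023]
```

View pics/s4.png

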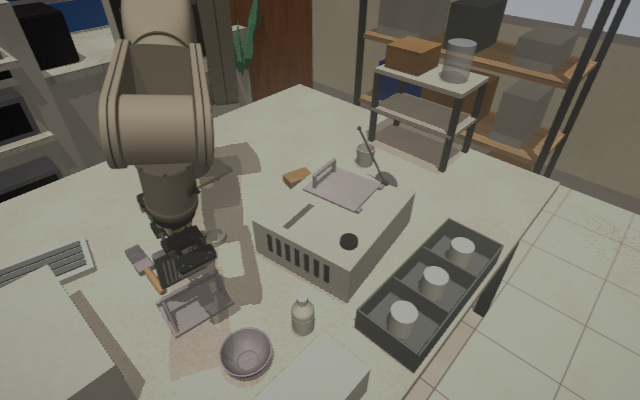

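```bash

python3 -m inch '[[0,0.004,0.0127,0,0,0,0],[0,0.004,0.0127,0,0,0,0],[0,0.004,0.0127,0,0,0,0],[0,0.004,0.0127,0,0,0,0],[0,0,0,0,0,0,0]]'
python3 - <<'E'
from h import *
o=np.array([.5055,-.306,0]); Rz=Ro.from_euler('z',RY).as_matrix()
R=down(RY,.35)
p,Rt,s=pose(); f=Rz.T@(p+Rt[:,2]*.14-o); print('foot in rest',f.round(4))
for z in (.013,):
  foot=o+Rz@np.array([-.031,0,z]); delta(foot-R[:,2]*.140,R)
E
```

```text
time: 9.9
eef_pos: [0.5214, -0.3092, 0.1591]
eef_rot: [-159.8, -0.1, 82.1]
contact_force: [0.2, 0.4, -1.6]
grip_width: 0.0141
foot in rest [-0.032  -0.0008  0.0276]
t 9.9 pos [ 0.5214 -0.3092  0.1591] F [ 0.2  0.4 -1.6] w 0.0141 j [-31.1  29.5  69.7  -7.8  99.4 -23.2]
shift tool [0.001  0.0058 0.0134]  in target axes [0.001  0.0057 0.0134] rot [-0.0019 -0.0017  0.0003]
```

```bash

python3 -m inch '[[0,0.003,0.005,0,0,0,0],[0,0.002,0.004,0,0,0,0],[0,0.001,0.003,0,0,0,0],[0,0,0,0,0,0,0]]'
python3 - <<'E'
from h import *
o=np.array([.5055,-.306,0]); Rz=Ro.from_euler('z',RY).as_matrix()
p,Rt,s=pose(); f=Rz.T@(p+Rt[:,2]*.14-o); print('foot in rest',f.round(4),s['contact_force'])
p=manip.read_camera('scene'); save('s5.png',p); im=p['image'][200:360,100:300,::-1]; cv2.imwrite('pics/s5c.png',cv2.resize(im,None,fx=4,fy=3.5,interpolation=2))
E
```

```text
time: 10.3
eef_pos: [0.5243, -0.3101, 0.1482]
eef_rot: [-160.0, -0.0, 82.1]
contact_force: [-0.6, -0.5, -1.5]
grip_width: 0.0143
foot in rest [-0.0286 -0.0015  0.0166] [-0.55656959 -0.46208871 -1.54247815]
```

View pics/s5c.png

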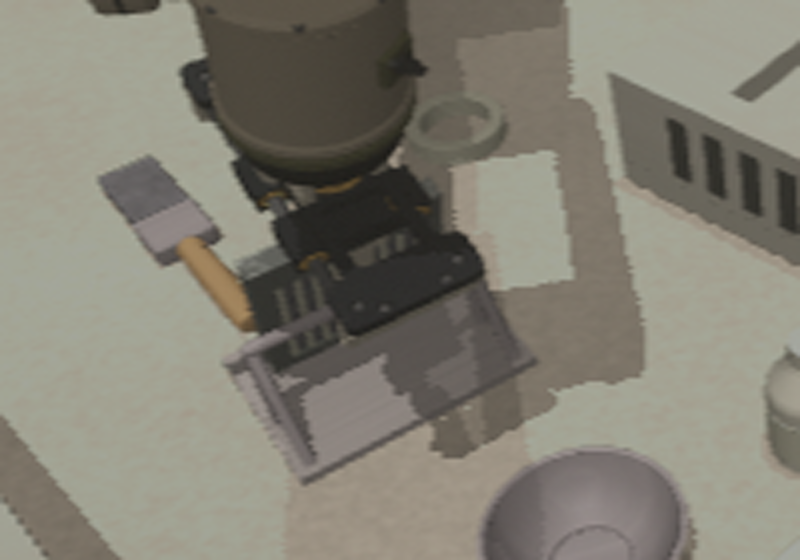

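The crop shows the panel tilted in front of the bar, with its foot between the lip and the bar. I'll lower the last few mm while watching the force.

```bash

python3 -m inch '[[0,0,0.0025,0,0,0,0],[0,0,0.0025,0,0,0,0],[0,0,0,0,0,0,0]]'
python3 - <<'E'
from h import *
o=np.array([.5055,-.306,0]); Rz=Ro.from_euler('z',RY).as_matrix()
p,Rt,s=pose(); f=Rz.T@(p+Rt[:,2]*.14-o); print('foot in rest',f.round(4),s['contact_force'])
E
```

```text
time: 10.65
eef_pos: [0.5225, -0.3099, 0.1435]
eef_rot: [-160.0, -0.0, 82.1]
contact_force: [0.1, -0.0, -2.1]
grip_width: 0.014
foot in rest [-0.0305 -0.0015  0.0119] [ 0.0532618  -0.03669925 -2.08603442]
```

```bash

python3 -m inch '[[0,0.0021,0.0005,0.015,0,0,0],[0,0.0021,0.0005,0.015,0,0,0],[0,0,0,0,0,0,0]]'
python3 - <<'E'
from h import *
o=np.array([.5055,-.306,0]); Rz=Ro.from_euler('z',RY).as_matrix()
p,Rt,s=pose(); f=Rz.T@(p+Rt[:,2]*.14-o); print('foot in rest',f.round(4),s['contact_force'],s['torque'])
E
```

```text
time: 10.95
eef_pos: [0.5255, -0.3105, 0.1419]
eef_rot: [-158.1, 0.0, 82.1]
contact_force: [-6.5, 0.5, 5.2]
grip_width: 0.0136
foot in rest [-0.0318 -0.0017  0.012 ] [-6.4504476  0.5229177  5.1525521] [0.16064419 1.63487868 0.10732282]
```

Both contacts are felt: 6.5 N forward from the bar, and about 7 N upward. I'll open gently.

```bash

python3 -m inch '[[0,0,0,0,0,0,0.018],[0,0,0,0,0,0,0.024],[0,0,0,0,0,0,0.03],[0,0,0,0,0,0,0.04],[0,0,0,0,0,0,0.04]]'
python3 - <<'E'
from h import *
p,Rt,s=pose(); print(s['contact_force'],s['torque'])
w=manip.read_camera('wrist'); save('w6.png',w)
E
```

```text
time: 11.45
eef_pos: [0.5264, -0.3104, 0.1415]
eef_rot: [-158.4, 0.0, 82.1]
contact_force: [-0.1, -0.7, -0.0]
grip_width: 0.0384
[-0.11953366 -0.65200894 -0.0305095 ] [-0.14820359 -0.13047881 -0.01326456]
```

View pics/w6.png

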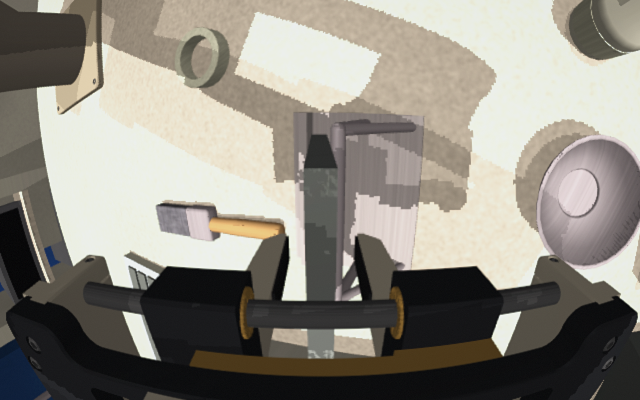

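The panel is at (320,220) between the open jaws, leaning on the bar with its foot on the base inside the lip. I'll withdraw along the tool axis.

```bash

python3 -m inch '[[0,0,-0.01,0,0,0,0.04],[0,0,-0.02,0,0,0,0.04],[0,0,-0.03,0,0,0,0.04],[0,0,-0.03,0,0,0,0.04],[0,0,-0.04,0,0,0,0.04],[0,0,-0.04,0,0,0,0.04],[0,0,-0.03,0,0,0,0.04],[0,0,0,0,0,0,0.04]]'
python3 - <<'E'
from h import *
print(manip.get_state()['eef_pos'])
o=np.array([.5055,-.306,0]); Rz=Ro.from_euler('z',RY).as_matrix()
for n in ['scene','top']:
    p=manip.read_camera(n); save(n+'7.png',p)
    for l in ['panel','panel_top']:
        print(n,l,[(((np.array(a['location'])-o)@Rz).round(4).tolist(),round(a['conf'],2)) for a in manip.tip_of(p,l)[:1]])
    if n=='scene': cv2.imwrite('pics/s7c.png',cv2.resize(p['image'][200:360,100:300,::-1],None,fx=4,fy=3.5,interpolation=2))
E
```

```text
time: 12.3
eef_pos: [0.6014, -0.321, 0.3336]
eef_rot: [-158.8, 0.2, 82.1]
contact_force: [-0.1, 0.4, 0.2]
grip_width: 0.0402
[ 0.60142325 -0.32101708  0.3335973 ]
scene panel [([-0.0331, 0.0007, 0.0104], 0.72)]
scene panel_top [([0.0255, -0.0005, 0.1559], 0.63)]
top panel [([-0.0322, -0.0006, 0.0099], 0.54)]
top panel_top []
```

View pics/s7c.png

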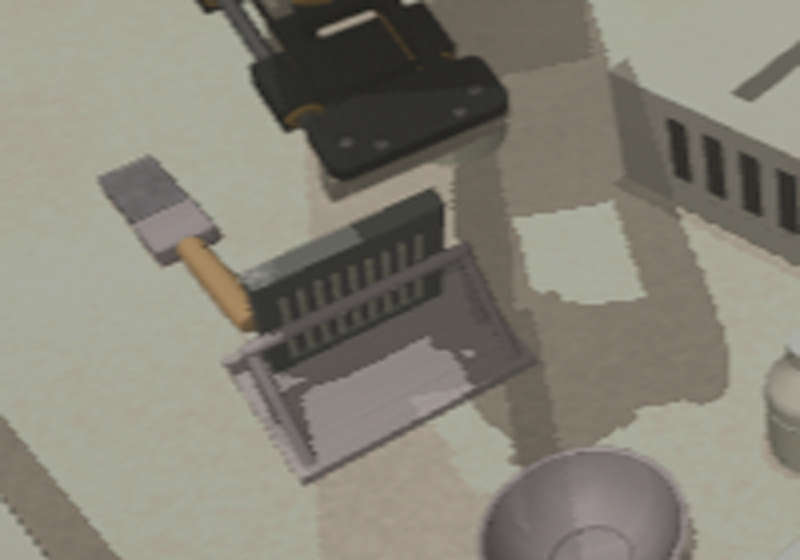

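The crop shows the panel leaning on the bar at (350,290) with its foot behind the lip, and the reported foot position matches the seated pose. Next come the pointer angle and the handle approach.

```bash
cat >> h.py <<'E'
H=np.array([.652,.188,.123]); Rp=Ro.from_euler('z',PY).as_matrix()
def flapdelta(th,tilt,along=0.,off=0.):
    # TCP so that grasp point is at bar for flap angle th, tool leaning tilt; off: back off along tool
    Rt=down(PY,tilt); b=H+Rp@(Ro.from_euler('y',th).as_matrix()@np.array([-.155,along,.043]))
    delta(b-Rt[:,2]*(.006+off),Rt); return
E
python3 - <<'E'
from h import *
for n in ['scene','top']:
    P=np.load(n+'.npz')['pointer_tip']; Q=(P-H)@Rp
    print(n,np.median(Q[:,1]))
    p=manip.read_camera(n); r=manip.silhouettes(p,'pointer_tip')
    m=r[0]['pixels'] if r else None
    if m is None: continue
    print('conf',r[0]['conf'])
    v,u=np.nonzero(m); K=p['camera_matrix']
    d=np.stack([(u-K[0,2])/K[0,0],(v-K[1,2])/K[1,1],np.ones(len(u))],-1)@p['R']; c=-p['R'].T@p['t']
    dl=d@Rp; cl=(c-H)@Rp; t=(.088-cl[1])/dl[:,1]; X=cl+dl*t[:,None]
    far=X[np.hypot(X[:,0],X[:,2])>.05]
    far=X[(np.hypot(X[:,0],X[:,2])>.05)]
    print(len(far),'ang plane',np.median(np.arctan2(far[:,2],-far[:,0])),np.std(np.arctan2(far[:,2],-far[:,0])))
    w=np.linalg.svd(far[:,[0,2]]-far[:,[0,2]].mean(0))[2][0]; print('dir',np.arctan2(-w[1],w[0]) , np.hypot(X[:,0],X[:,2]).max())
    D=p['depth'][v,u]>0; W=(world(p,u[D],v[D])-H)@Rp; W=W[(abs(W[:,1]-.088)<.012)&(np.hypot(W[:,0],W[:,2])>.05)]
    print('cloud',len(W),np.median(np.arctan2(W[:,2],-W[:,0])) if len(W) else '')
    print([((np.array(a['location'])-H)@Rp).round(4) for a in manip.tip_of(p,'pointer_tip')[:1]],[((np.array(a['location'])-H)@Rp).round(4) for a in manip.tip_of(p,'flap_hinge')[:1]],[((np.array(a['location'])-H)@Rp).round(4) for a in manip.tip_of(p,'bar_mid')[:1]])
flapdelta(0,-.3,0,.06)
flapdelta(0,0,0,.17)
E
```

```text
scene 0.08468989721425192
conf 0.48
21 ang plane 0.9910913472218102 0.0168552635068713
dir 0.9846105903446755 0.18259811229839878
cloud 20 1.0069291681808732
[array([-0.1012,  0.0904,  0.1517])] [array([-0.0017,  0.0003, -0.0015])] [array([-0.1537,  0.0015,  0.0433])]
top 0.08706742767631838
conf 0.61
53 ang plane 0.9872112392806542 0.05189787599420663
dir -2.1499111598711202 0.18867997375614262
cloud 54 1.0105634741125444
[array([-0.095 ,  0.0897,  0.1513])] [array([-0.0004,  0.0019, -0.0003])] [array([-0.1523,  0.0005,  0.0418])]
t 13.1 pos [ 0.5994 -0.3206  0.3274] F [-0.1  0.1  0.6] w 0.0398 j [-28.6  42.3  34.8  -8.9 123.  -24.2]
shift tool [ 0.4638 -0.1364  0.16  ]  in target axes [ 0.4968 -0.0801  0.0782] rot [-0.6736 -0.0108 -0.2792]
t 13.1 pos [ 0.5994 -0.3206  0.3274] F [-0.1  0.1  0.6] w 0.0398 j [-28.6  42.3  34.8  -8.9 123.  -24.2]
shift tool [ 0.4691 -0.1607  0.0481]  in target axes [ 0.4968 -0.0339 -0.0146] rot [-0.3755 -0.0518 -0.2708]
```

```bash

python3 -m inch '[[0,0,0,-0.135,-0.002,-0.056,0.04],[0,0,0,-0.135,-0.002,-0.056,0.04],[0,0,0,-0.135,-0.002,-0.056,0.04],[0,0,0,-0.135,-0.002,-0.056,0.04],[0,0,0,-0.135,-0.002,-0.056,0.04]]' 
python3 -m inch '[[0.0414,-0.0067,0.0065,0,0,0,0.04],[0.0414,-0.0067,0.0065,0,0,0,0.04],[0.0414,-0.0067,0.0065,0,0,0,0.04],[0.0414,-0.0067,0.0065,0,0,0,0.04],[0.0414,-0.0067,0.0065,0,0,0,0.04],[0.0414,-0.0067,0.0065,0,0,0,0.04]]' 
python3 -m inch '[[0.0414,-0.0067,0.0065,0,0,0,0.04],[0.0414,-0.0067,0.0065,0,0,0,0.04],[0.0414,-0.0067,0.0065,0,0,0,0.04],[0.0414,-0.0067,0.0065,0,0,0,0.04],[0.0414,-0.0067,0.0065,0,0,0,0.04],[0.0414,-0.0067,0.0065,0,0,0,0.04],[0,0,0,0,0,0,0.04]]' 
python3 - <<'E'
from h import *
flapdelta(0,-.3,0,.06)
flapdelta(0,-.3,0,.0)
w=manip.read_camera('wrist'); save('w8.png',w)
print([((np.array(a['location'])-H)@Rp).round(4) for a in manip.tip_of(w,'bar_mid')[:1]])
E
```

```text
time: 13.6
eef_pos: [0.5998, -0.3205, 0.3292]
eef_rot: [162.3, 0.2, 97.9]
contact_force: [0.2, -0.3, 0.2]
grip_width: 0.0401
time: 14.2
eef_pos: [0.5383, -0.0768, 0.2784]
eef_rot: [162.7, -0.0, 97.8]
contact_force: [0.9, 0.5, 0.3]
grip_width: 0.0398
time: 14.9
eef_pos: [0.4763, 0.1686, 0.2283]
eef_rot: [162.8, -0.1, 98.2]
contact_force: [0.7, -0.6, 0.2]
grip_width: 0.0399
t 14.9 pos [0.4763 0.1686 0.2283] F [ 0.7 -0.6  0.2] w 0.0399 j [ 15.  -23.8 116.9  -2.   69.9   7.3]
shift tool [-0.0047  0.0023 -0.0001]  in target axes [-0.0047  0.0023 -0.0001] rot [-0.0001 -0.0038  0.0057]
t 14.9 pos [0.4763 0.1686 0.2283] F [ 0.7 -0.6  0.2] w 0.0399 j [ 15.  -23.8 116.9  -2.   69.9   7.3]
shift tool [-0.0049  0.0023  0.0599]  in target axes [-0.0047  0.0023  0.0599] rot [-0.0001 -0.0038  0.0057]
[array([-0.1569, -0.0014,  0.0471])]
```

View pics/w8.png

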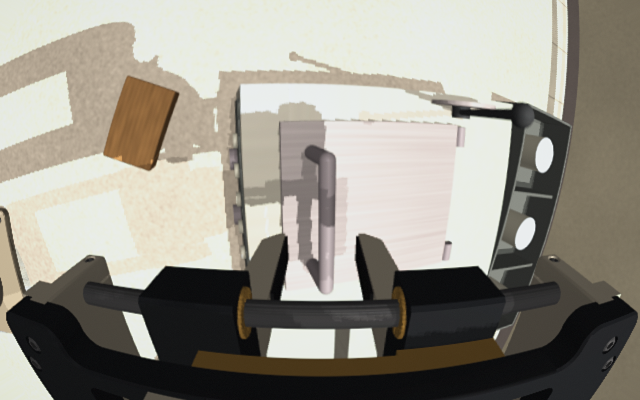

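The wrist view shows the bar at (326,155 to 290), centred between the jaws and aligned with them. I'll advance and close.

```bash

python3 -m inch '[[-0.004,0.002,0.015,0,-0.002,0.004,0.036],[0,0,0.02,0,0,0,0.036],[0,0,0.02,0,0,0,0.036],[0,0,0.004,0,0,0,0.036],[0,0,0,0,0,0,0.036]]'
python3 -c "
from h import *
flapdelta(0,-.3,0,.0)"
python3 -m inch '[[0,0,0,0,0,0,0],[0,0,0,0,0,0,0],[0,0,0,0,0,0,0],[0,0,0,0,0,0,0],[0,0,0,0,0,0,0]]' 30
python3 -c "
from h import *
flapdelta(0,-.3,0,.0);print(pose()[2]['torque'])"
```

```text
time: 15.5
eef_pos: [0.4984, 0.1615, 0.1733]
eef_rot: [162.8, 0.0, 97.5]
contact_force: [-0.7, 1.5, 0.8]
grip_width: 0.0359
t 15.5 pos [0.4984 0.1615 0.1733] F [-0.7  1.5  0.8] w 0.0359 j [ 13.6 -18.1 118.4  -2.   62.7   6.8]
shift tool [ 0.0054 -0.0015  0.0012]  in target axes [ 0.0055 -0.0014  0.0012] rot [ 0.0001  0.0021 -0.0054]
time: 16.0
eef_pos: [0.4976, 0.1629, 0.174]
eef_rot: [162.8, 0.0, 97.6]
contact_force: [-7.5, -2.5, 5.3]
grip_width: 0.0113
t 16.0 pos [0.4976 0.1629 0.174 ] F [-7.5 -2.5  5.3] w 0.0113 j [ 13.7 -18.2 118.4  -2.1  62.8   6.8]
shift tool [ 0.0039 -0.0011  0.002 ]  in target axes [ 0.0039 -0.0011  0.002 ] rot [ 0.0001  0.0013 -0.0031]
[-0.46105648  1.17321134 -0.07737305]
```

```bash

python3 -c "
from h import *
p,R,s=pose(); c=R.T@(H-p); print(c)
for d in (.05,.1):
  print(d,c-Ro.from_rotvec([d,0,0]).apply(c))"
```

```text
[0.00448735 0.13428879 0.09491074]
0.05 [-8.67361738e-19  4.91138621e-03 -6.59302830e-03]
0.1 [ 0.          0.01014615 -0.01293235]
```

```bash

python3 -m inch '[[0,0.0049,-0.0066,0.05,0,0,0],[0,0.0049,-0.0066,0.05,0,0,0],[0,0.0049,-0.0066,0.05,0,0,0],[0,0.0049,-0.0066,0.05,0,0,0],[0,0,0,0,0,0,0]]'
cat >> h.py <<'E'
def st():
    p,R,s=pose(); c=R.T@(H-p); g=(p+R[:,2]*.006-H)@Rp
    tilt=np.arctan2(-R[:,2]@Rp[:,0],-R[2,2])
    print('t',round(s['time'],2),'c',c.round(4),'rad',np.hypot(c[1],c[2]).round(4),'flap by pos',round(np.arctan2(g[2],-g[0])-np.arctan2(.043,.155),4),'grip rad',np.hypot(g[0],g[2]).round(4),'tilt+.3',round(tilt+.3,4),'F',s['contact_force'].round(1),'T',s['torque'].round(2),'w',round(s['grip_width'],4),'j',s['joint_positions'].round(0))
E
python3 -c "
from h import *
st()"
```

```text
time: 16.5
eef_pos: [0.511, 0.1647, 0.2046]
eef_rot: [174.4, 0.0, 97.6]
contact_force: [-10.1, -2.3, 3.0]
grip_width: 0.0109
t 16.5 c [0.0045 0.1343 0.0951] rad 0.1645 flap by pos 0.2177 grip rad 0.1611 tilt+.3 0.2027 F [-10.1  -2.3   3. ] T [-0.4   1.71  0.02] w 0.0109 j [ 13.  -6. 103.  -1.  77.   5.]
```

```bash

python3 -m inch '[[0,0.0075,-0.0111,0.085,0,0,0],[0,0.0085,-0.0111,0.085,0,0,0],[0,0.0086,-0.0111,0.085,0,0,0],[0,0.0085,-0.0111,0.085,0,0,0],[0,0,0,0,0,0,0]]'
python3 -c "
from h import *
st()"
```

```text
time: 17.0
eef_pos: [0.5442, 0.1692, 0.2462]
eef_rot: [-165.7, -0.0, 97.6]
contact_force: [-12.0, -3.0, 9.4]
grip_width: 0.0111
t 17.0 c [0.0043 0.1364 0.0924] rad 0.1647 flap by pos 0.5438 grip rad 0.1615 tilt+.3 0.5497 F [-12.   -3.    9.4] T [-0.44  2.46 -0.  ] w 0.0111 j [ 12.  16.  76.   1. 102.   4.]
```

```bash

python3 -m inch '[[0,0.0070,-0.0120,0.085,0,0,0],[0,0.0083,-0.0113,0.085,0,0,0],[0,0.0085,-0.0112,0.085,0,0,0],[0,0,0,0,0,0,0]]'
python3 -c "
from h import *
st()"
```

```text
time: 17.4
eef_pos: [0.577, 0.1736, 0.2692]
eef_rot: [-150.8, -0.0, 97.6]
contact_force: [-8.3, -1.3, 7.8]
grip_width: 0.0111
t 17.4 c [0.0043 0.1378 0.0905] rad 0.1649 flap by pos 0.7882 grip rad 0.1617 tilt+.3 0.8088 F [-8.3 -1.3  7.8] T [-0.36  1.74 -0.02] w 0.0111 j [ 11.  36.  52.   2. 121.   4.]
```

```bash
cat >> h.py <<'E'
def flapang(n,name=None):
    p=manip.read_camera(n)
    if name: save(name,p)
    v,u=np.nonzero(p['depth']>0); W=(world(p,u,v)-H)@Rp
    out=[]
    # flap upper/lower face pts away from hand: strips near side edges
    r=manip.silhouettes(p,'bar_mid')
    if r:
        m=r[0]['pixels']&(p['depth']>0); v,u=np.nonzero(m); W=(world(p,u,v)-H)@Rp
        W=W[(abs(W[:,1])<.072)&(np.hypot(W[:,0],W[:,2])<.18)&(np.hypot(W[:,0],W[:,2])>.02)]
        a=np.arctan2(W[:,2],-W[:,0]); 
        for _ in range(6):
            c=W.mean(0); w=np.linalg.svd(W-c,full_matrices=False)[2][2]; d=abs((W-c)@w); k=d<max(.003,1.5*np.median(d)); W=W[k]
        w=w*np.sign(w[2]); out=(r[0]['conf'],len(W),'normal',w.round(3),'ang',np.arctan2(w[0],w[2]).round(4),'offset',((c@w)).round(4))
    return p,out
E
python3 - <<'E'
from h import *
for n in ['scene','top','wrist']:
    if n!='wrist': p,o=flapang(n,n+'9.png'); print(n,o)
    else: p=manip.read_camera(n); save('w9.png',p)
p=cv2.imread('pics/scene9.png'); cv2.imwrite('pics/s9c.png',cv2.resize(p[90:240,250:450],None,fx=4,fy=4,interpolation=2))
E
```

```text
scene (0.88, 1297, 'normal', array([0.701, 0.005, 0.713]), 'ang', np.float64(0.7765), 'offset', np.float64(0.0024))
top (0.43, 32, 'normal', array([ 0.703, -0.015,  0.711]), 'ang', np.float64(0.7798), 'offset', np.float64(0.0033))
```

View pics/s9c.png

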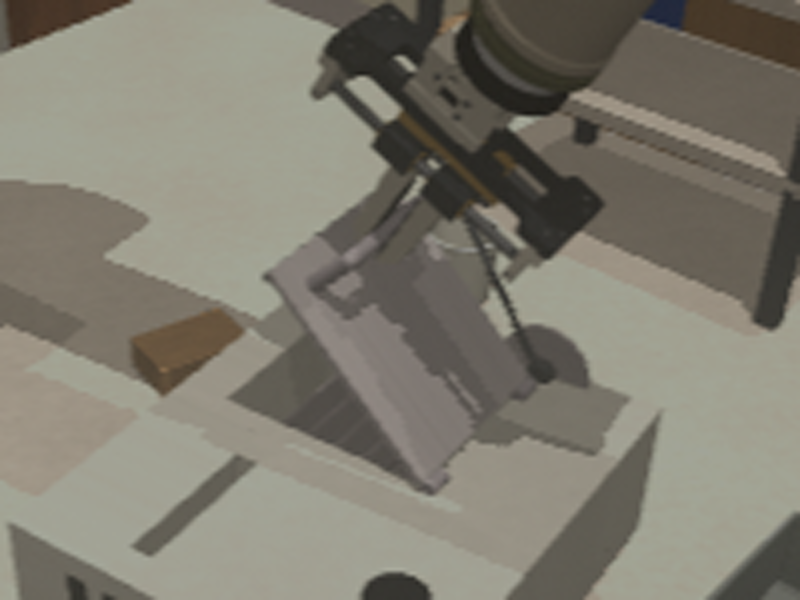

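View pics/w9.png

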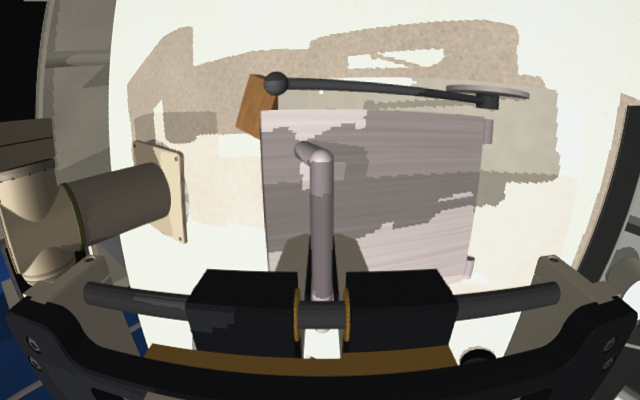

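View pics/top9.png

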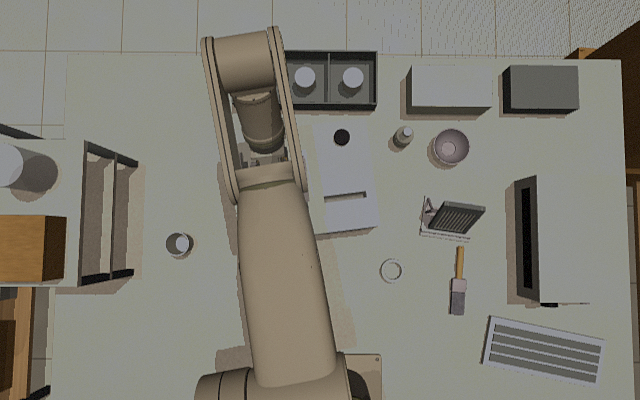

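The scene crop shows the flap raised in the gripper and still below the rod; the rod is clear of the hand by about 40 mm. The wrist view shows the rod from (275,85) to (487,100). I'll raise another 0.2 rad, then compare rod and flap directly in wrist depth.

```bash

python3 -m inch '[[0,0.0039,-0.0074,0.05,0,0,0],[0,0.0047,-0.0068,0.05,0,0,0],[0,0.0047,-0.0068,0.05,0,0,0],[0,0.0047,-0.0068,0.05,0,0,0],[0,0,0,0,0,0,0],[0,0,0,0,0,0,0]]'
cat >> h.py <<'E'
def wristcloud(name):
    p,R,s=pose(); w=manip.read_camera('wrist'); save(name,w)
    f=w['camera_matrix'][0,0]; cx,cy=w['camera_matrix'][0,2],w['camera_matrix'][1,2]
    v,u=np.mgrid[0:400,0:640]; dx=(u-cx);dy=(v-cy); r=np.hypot(dx,dy)+1e-9; t=r/f; d=w['depth']
    k=np.tan(t)/r; C=np.stack([dx*k*d,dy*k*d,d,np.ones_like(d)],-1); C[(d<=0)|(t>1.4)]=np.nan
    T=(C@w['mount'].T)[...,:3]; X=T@R.T+p
    return w,(X-H)@Rp
E
python3 - <<'E'
from h import *
st()
w,X=wristcloud('w10.png'); np.save('X.npy',X)
g=w['image'].astype(int).sum(2)
rr=np.hypot(X[...,0],X[...,2])
fm=(abs(X[...,1])<.065)&(rr<.17)&(rr>.03)&(np.abs(np.arctan2(X[...,2],-X[...,0])-.95)<.12)
A=X[fm]
for _ in range(8):
    c=A.mean(0); wn=np.linalg.svd(A-c,full_matrices=False)[2][2]; d=abs((A-c)@wn); A=A[d<max(.002,2*np.median(d))]
wn*=np.sign(wn[2]); print('flap',len(A),wn.round(4),'ang',np.arctan2(wn[0],wn[2]),'off',c@wn)
pm=(X[...,1]>.078)&(X[...,1]<.1)&(rr>.03)&(rr<.2)&(np.abs(np.arctan2(X[...,2],-X[...,0])-.97)<.25)
B=X[pm]; n2=np.array([wn[0],0,wn[2]]); n2/=np.hypot(*n2[[0,2]]); e=np.array([-n2[2],0,n2[0]])
s=B@e; h=B@n2; print('rod',len(B),B.min(0),B.max(0))
k=(s<.17)&(s>.03)
q=np.polyfit(s[k],h[k],1); print('slope (rod-flap)',q, 'resid',np.std(h[k]-np.polyval(q,s[k])))
for a in np.arange(.02,.19,.02):
    kk=(s>a)&(s<a+.02); print(round(a,2),kk.sum(),np.median(h[kk]).round(4) if kk.any() else '',np.median(B[kk][:,1]).round(4) if kk.any() else '')
p,o=flapang('scene','scene10.png'); print(o)
E
```

```text
time: 18.25
eef_pos: [0.6087, 0.1779, 0.2826]
eef_rot: [-140.3, 0.0, 97.6]
contact_force: [3.6, 2.3, -20.9]
grip_width: 0.0108
t 18.25 c [0.0043 0.136  0.0946] rad 0.1657 flap by pos 0.9993 grip rad 0.1623 tilt+.3 0.9927 F [  3.6   2.3 -20.9] T [ 0.48 -2.66 -0.19] w 0.0108 j [ 11.  54.  27.   3. 138.   4.]
flap 17863 [8.307e-01 2.000e-04 5.567e-01] ang 0.9803534978419391 off 0.00394845956124438
rod 2136 [-0.10100211  0.08344657  0.02127148] [-0.01238413  0.09939343  0.15760661]
slope (rod-flap) [0.02020447 0.00248456] resid 0.0015017574422802008
0.02 158 0.0033 0.0949
0.04 168 0.0041 0.0889
0.06 191 0.0045 0.089
0.08 217 0.0046 0.0891
0.1 251 0.0049 0.089
0.12 286 0.0053 0.089
0.14 319 0.0055 0.0891
0.16 377 0.0061 0.089
0.18 169 0.0073 0.0891
(0.85, 1232, 'normal', array([0.835, 0.004, 0.55 ]), 'ang', np.float64(0.9883), 'offset', np.float64(0.0028))
```

View pics/w10.png

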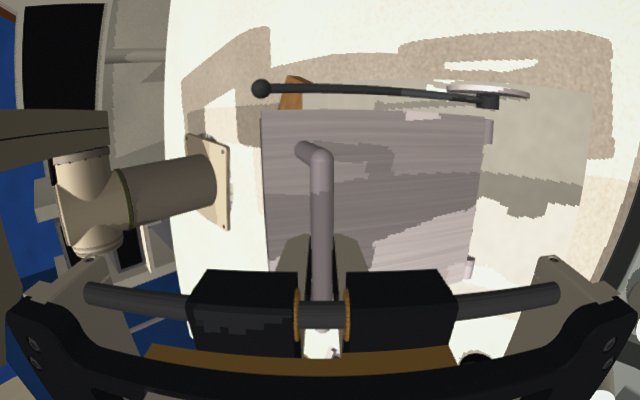

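```bash

python3 -m inch '[[0,0.0025,-0.0018,0.018,0,0,0],[0,0,0,0,0,0,0],[0,0,0,0,0,0,0]]'
cat > m.py <<'E'
from h import *
import sys
st()
w,X=wristcloud(sys.argv[1])
rr=np.hypot(X[...,0],X[...,2]); an=np.arctan2(X[...,2],-X[...,0])
A=X[(abs(X[...,1])<.065)&(rr<.17)&(rr>.03)&(np.abs(an-1.0)<.12)]
for _ in range(8):
    c=A.mean(0); wn=np.linalg.svd(A-c,full_matrices=False)[2][2]; d=abs((A-c)@wn); A=A[d<max(.002,2*np.median(d))]
wn*=np.sign(wn[2]); print('flap ang',np.arctan2(wn[0],wn[2]),'off',c@wn)
B=X[(X[...,1]>.08)&(X[...,1]<.096)&(rr>.03)&(rr<.2)&(np.abs(an-1)<.25)]
n2=np.array([wn[0],0,wn[2]]); n2/=np.hypot(*n2[[0,2]]); e=np.array([-n2[2],0,n2[0]])
s=B@e; h=B@n2; b=np.arange(.04,.17,.01)
t=[np.percentile(h[(s>a)&(s<a+.01)],80) for a in b]; m=[np.median(h[(s>a)&(s<a+.01)]) for a in b]
print('rod-flap',np.polyfit(b,t,1),np.polyfit(b,m,1))
p,o=flapang('scene',sys.argv[1].replace('w','s')); print(o)
r=manip.tip_of(p,'pointer_tip')[:1]
for a in r: x=(np.array(a['location'])-H)@Rp; print('tip ang',np.arctan2(x[2],-x[0]))
E
python3 m.py w11.png
```

```text
time: 18.7
eef_pos: [0.6116, 0.1782, 0.2835]
eef_rot: [-139.4, -0.0, 97.6]
contact_force: [5.2, 2.5, -25.6]
grip_width: 0.0109
t 18.7 c [0.0044 0.1359 0.0949] rad 0.1657 flap by pos 1.0175 grip rad 0.1623 tilt+.3 1.0089 F [  5.2   2.5 -25.6] T [ 0.63 -3.48 -0.22] w 0.0109 j [ 11.  56.  25.   3. 140.   5.]
flap ang 0.9983257128070674 off 0.004026740510575089
rod-flap [-0.00382026  0.00405577] [-0.00361576  0.00336494]
(0.59, 1201, 'normal', array([0.844, 0.003, 0.537]), 'ang', np.float64(1.0041), 'offset', np.float64(0.0029))
tip ang -1.123949780210809
```

```bash

python3 -m inch '[[0,0.001,0.0012,0,0,0,0],[0,0,0,0,0,0,0],[0,0,0,0,0,0,0]]'
python3 m.py w12.png
```

```text
time: 19.2
eef_pos: [0.6112, 0.1781, 0.2833]
eef_rot: [-139.3, -0.0, 97.6]
contact_force: [3.4, 3.3, -22.7]
grip_width: 0.0108
t 19.2 c [0.0044 0.1361 0.0944] rad 0.1656 flap by pos 1.0148 grip rad 0.1623 tilt+.3 1.0098 F [  3.4   3.3 -22.7] T [ 0.69 -2.95 -0.27] w 0.0108 j [ 11.  56.  25.   3. 140.   5.]
flap ang 0.9957141549939151 off 0.00401641458169686
rod-flap [-0.00057561  0.00398688] [-0.00126163  0.00338834]
(0.6, 1232, 'normal', array([0.842, 0.001, 0.539]), 'ang', np.float64(1.0018), 'offset', np.float64(0.003))
```

```bash

python3 -m inch '[[0,0.0014,0.0009,0,0,0,0],[0,0,0,0,0,0,0],[0,0,0,0,0,0,0],[0,0,0,0,0,0,0]]'
python3 m.py w13.png
```

```text
time: 19.8
eef_pos: [0.6113, 0.1781, 0.2832]
eef_rot: [-139.3, -0.0, 97.6]
contact_force: [1.0, 3.9, -9.6]
grip_width: 0.0108
t 19.8 c [0.0044 0.1361 0.0942] rad 0.1655 flap by pos 1.0153 grip rad 0.1622 tilt+.3 1.0109 F [ 1.   3.9 -9.6] T [ 0.58 -1.22 -0.42] w 0.0108 j [ 11.  56.  25.   3. 140.   5.]
flap ang 0.9962581122234571 off 0.004025746995806671
rod-flap [-0.00117512  0.00393225] [-0.00184614  0.0033579 ]
(0.82, 1216, 'normal', array([0.843, 0.001, 0.538]), 'ang', np.float64(1.0029), 'offset', np.float64(0.0029))
```

View pics/s13.png

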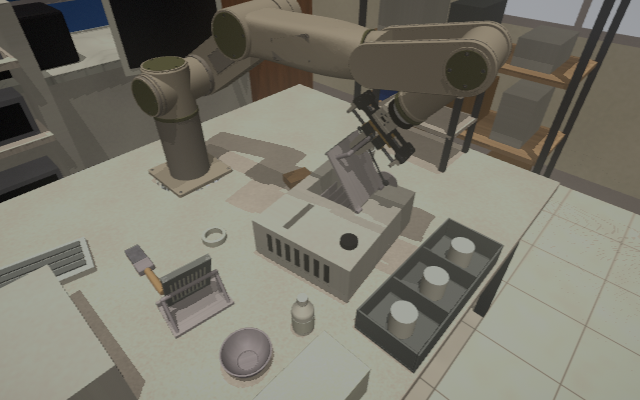

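The scene shows the flap held up at (355,175), the panel leaning on the rest at (188,282), and the bystanders in place. Flap and rod agree to about 0.002 rad and the grip is steady, so I'm handing it in.

```bash
python3 -c "
from h import *
print(manip.finish_job()); st()"
```

```text
the job is handed in; nothing more can be done
None
the job is handed in; nothing more can be done
```

The filter panel is on the drying rest and the service flap is held in line with the pointer. I handed the job in at about 19.9 s of the 51 s allowed, with the gripper still holding the handle.

- **Panel:** I drew it straight up out of its slot, set it on the rest and let it go. The networks put its foot at about 33 mm in front of the rest's origin and 10 mm up, where a seated panel would have it at 33.5 and 10.7 mm. The lean worked out at 0.38 rad against the nominal 0.40. The last picture shows it still leaning on the bar.
- **Flap:** I lifted it by the handle. In the wrist camera's depth data the flap and the pointer rod differ by about 0.001–0.002 rad. As absolute angles, the wrist camera gives the flap 0.996 rad and the scene camera 1.003. Separate readings of the pointer earlier ranged from 0.98 to 1.01.
- **Grip and forces:** The gripper opening is a steady 10.8 mm on the nominally 12 mm bar. The wrist force was about 10 N at the end and peaked at about 26 N in the readings between moves.
- **Checks that disagreed:** Working out the flap angle from the arm's position gave 1.015 rad, about 0.02 more than the cameras. I put this down to small errors in the assumed hinge position and trusted the direct rod-to-flap comparison. Once during the last adjustments the network reported a wrong pointer tip, and I ignored it.
- **Bystanders:** I checked these only by eye in the last picture. The ones in view look undisturbed; the arm hid the cup there, and the top view taken during the lift still showed it standing.

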